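Change over the glass drying rack

TASK

Change over the drying rack: lift off the bar that locks it, take every short dry cup off its peg and stand it upside down on the wooden board, and hang every one of the tall steel glasses that stand upside down on the worktop fully onto a peg of its own. Then lay the bar back across the two cradles of the rack so that it lies centred, flat and home in both. Leave the glass tumbler alone.

Things in the scene. Friction and masses are not known exactly. Their poses are not given: they have to be found in the camera images.
- rack: Fixed wooden rack, base 394 mm wide. Three 28 mm pegs lean 30 degrees from vertical to its -x. Two posts 12 mm thick at y = +-185 mm, x = -85 mm; their tops, 184 mm high, are cradles 41 mm wide between lips that rise 20 mm and lean outwards. Origin: on the worktop under the foot of the middle peg; x away from the robot side, y along the row, z up. Yaw within 0.15 rad of the world.
- cradle (a point): Point midway between the two cradles, at the height on which the underside of the bar rests (184 mm above the worktop); the bar lies home when its origin is here.
- bar: Flat steel bar 400 mm long (y), 30 mm wide (x), 10 mm thick, 0.2 to 0.3 kg, with a loop handle of 12 mm rod at its middle: its grip runs 90 mm along y, its centre line 45 mm above the bar's underside. Origin: centre of the underside, z up. At first it lies in the two cradles, close over hung cups, and blocks the pegs. The strip of worktop before the sink (x 0.40, y -0.30) has room for it.
- board: Fixed low wooden board, 200 mm (x) by 120 mm (y), 14 mm thick, at the left of the rack. Origin: centre of its underside; x roughly away from the robot.
- peg1_tip (a point): Tip of the right (-y) peg, on its axis. Pegs are 28 mm thick, round-ended, 105 mm apart. A cup or glass slid fully on has the inside of its closed end on the tip and its upper wall on the peg; its axis is then about 22 to 30 degrees from vertical.
- peg1_foot (a point): Foot of the right (-y) peg on its axis, 50 mm above the worktop and 125 mm from the tip: foot to tip is the peg's direction. The mouth of a glass slid fully on lies 30 to 45 mm from this point.
- peg2_tip (a point): Tip of the middle peg, on its axis. Pegs are 28 mm thick, round-ended, 105 mm apart. A cup or glass slid fully on has the inside of its closed end on the tip and its upper wall on the peg; its axis is then about 22 to 30 degrees from vertical.
- peg2_foot (a point): Foot of the middle peg on its axis, 50 mm above the worktop and 125 mm from the tip: foot to tip is the peg's direction. The mouth of a glass slid fully on lies 30 to 45 mm from this point.
- peg3_tip (a point): Tip of the left (+y) peg, on its axis. Pegs are 28 mm thick, round-ended, 105 mm apart. A cup or glass slid fully on has the inside of its closed end on the tip and its upper wall on the peg; its axis is then about 22 to 30 degrees from vertical.
- peg3_foot (a point): Foot of the left (+y) peg on its axis, 50 mm above the worktop and 125 mm from the tip: foot to tip is the peg's direction. The mouth of a glass slid fully on lies 30 to 45 mm from this point.
- dry_cup_1: Short tapered steel cup, hung mouth-down on a peg at the start; one or two are present, on any pegs. 62 mm long, 70 mm across the rim, 53 mm across the closed end (58 mm at 18 mm from it), walls and bottom 2 to 3 mm, hollow, 70 g, weight mostly in the rim. Origin: centre of the open mouth, in the plane of the rim; z runs from there to the closed end: up when the cup stands upside down.
- dry_cup_2: Short tapered steel cup, hung mouth-down on a peg at the start; one or two are present, on any pegs. 62 mm long, 70 mm across the rim, 53 mm across the closed end (58 mm at 18 mm from it), walls and bottom 2 to 3 mm, hollow, 70 g, weight mostly in the rim. Origin: centre of the open mouth, in the plane of the rim; z runs from there to the closed end: up when the cup stands upside down.
- dry_cup_3: Short tapered steel cup, hung mouth-down on a peg at the start; one or two are present, on any pegs. 62 mm long, 70 mm across the rim, 53 mm across the closed end (58 mm at 18 mm from it), walls and bottom 2 to 3 mm, hollow, 70 g, weight mostly in the rim. Origin: centre of the open mouth, in the plane of the rim; z runs from there to the closed end: up when the cup stands upside down.
- glass_1: Tall tapered steel glass, upside down on the worktop at the start; two or three are present. 95 mm tall, 72 mm across the rim, 54 mm across the closed end (59 mm at 25 mm from it), walls and bottom 2 to 3 mm, hollow, 70 g, weight mostly in the rim. Origin: centre of the open mouth, in the plane of the rim; z runs from there to the closed end: up when the glass stands upside down.
- glass_2: Tall tapered steel glass, upside down on the worktop at the start; two or three are present. 95 mm tall, 72 mm across the rim, 54 mm across the closed end (59 mm at 25 mm from it), walls and bottom 2 to 3 mm, hollow, 70 g, weight mostly in the rim. Origin: centre of the open mouth, in the plane of the rim; z runs from there to the closed end: up when the glass stands upside down.
- glass_3: Tall tapered steel glass, upside down on the worktop at the start; two or three are present. 95 mm tall, 72 mm across the rim, 54 mm across the closed end (59 mm at 25 mm from it), walls and bottom 2 to 3 mm, hollow, 70 g, weight mostly in the rim. Origin: centre of the open mouth, in the plane of the rim; z runs from there to the closed end: up when the glass stands upside down.
- tumbler: Bystander: clear glass tumbler upside down at the front left corner, 69 mm across, 96 mm tall; origin at the centre of its underside. Leave it alone.

How it is judged:
By the outcome, as a careful person would: the job done as asked, in the order asked, and still so for the second after the job is handed in, with the robot touching nothing.
Of dry_cup_1, dry_cup_2, dry_cup_3 only 1 to 2 are there at a start; the rules pass over those that are not, and their reading is None.
Of glass_1, glass_2, glass_3 only 2 to 3 are there at a start; the rules pass over those that are not, and their reading is None.
At some moment in a run one of glass_1, glass_2, glass_3 may be knocked a few centimetres aside while the robot is not near it.
Once in a run the grip may slacken for a moment while it holds something.
It also fails if it takes over 210 s, if anything falls off the work surface, if the arm or the gripper's body presses on something with over 40 N, if the wrist force passes 120 N, or if a joint passes its speed limit or range.

ROBOT

A 6-joint arm with a two-finger parallel gripper is mounted at the origin on a cart in front of the work surface, level with it; the furniture and walls round the work are solid. World frame = base frame: x ahead of the robot, y to its left, z up, the work surface at z = 0. Lengths are in m, angles in rad, forces in N, time in s.
With the tool pointing down it reaches from about 0.375 to 0.925 m from the base axis. Payload 5.7 kg.
Tool frame: the origin (TCP) lies midway between the tips of the shut fingers; the grasp point (between the pads) lies 19 mm behind it; z points along the fingers, x is the direction in which the jaws open and shut, and the axes are right-handed (so a half turn about z gives the same grasp; the last joint's range is limited). The gripper opens to 88 mm and grips with 3 to 60 N. Pads are 20 mm wide; open, the fingers measure 115 mm over their backs; the gripper's body (75 mm by 178 mm) begins 61 mm behind the grasp point.
Start: joints at [1.038, 0.359, 1.51, -0, 1.272, -0.115], TCP at [0.243, 0.548, 0.223] pointing down, gripper open.
Joint ranges: [-2.97, 2.97], [-1.01, 2.36], [0.21, 2.38], [-0.96, 4.11], [0.2, 2.71], [-2.98, 2.98]. Speed limits (rad/s): [2.39, 2.39, 3.14, 3.14, 3.14, 3.14].

INTERFACE

Orientations are given as a unit quaternion [x, y, z, w].
In Python, from bench import move_ptp, servo_line, goto_joints, move_gripper, sleep, inverse_kinematics, capture, PlanningError, close_job, spot_in, silhouettes, current_clock, current_joint_pos, current_qvel, current_joint_torque, current_position, current_orientation, current_force, current_torque, current_finger_gap gives the robot as it stands. Calls block until the motion is done:
- move_ptp(position, orientation): joint-space move of the TCP to a pose.
- servo_line(position, orientation=None, rate=0.15, contact_N=None): straight line of the TCP; orientation=None keeps the orientation; rate is the mean speed in m/s. With contact_N (N) it stops when the force on the tool has changed by that much, and returns True; else False.
- goto_joints(angles): joint-space move.
- move_gripper(opening): finger opening in m; the grip force is fixed at half the most; returns when the fingers have stopped.
- sleep(seconds).
- inverse_kinematics(position, orientation): joint angles nearest the present ones, or None.
- capture(name): name is "side" or "top"; returns a dict with "image" (420x560x3 uint8, blue, green, red), "range_z" (420x560 float32, m along the optical axis (not along the pixel's ray), 0 where there is no reading), "intrinsics" (3x3 intrinsics, pixels), "R" (3x3) and "t" (3): a world point X has camera coordinates R X + t. Camera axes: x right, y down, z forward; pixel columns grow to the right and rows downward; lengths in m; the calibration is good to about 2 mm. A picture is of the moment at which its call begins.
A pose or a line that the arm cannot do raises PlanningError and nothing moves.
- close_job(): hands the job in, once; it reports no verdict.
Trained networks look in the newest picture that a camera, given by its name, has taken for a name from the list of things; names that differ only in an ending like _2 or _b are one class to them, and where a whole thing is asked for, a point or a joint stands for the part that bears it (a point fixed in the world has none). Each returns a list of dicts, best first, with "conf" (0 to 1); they miss things now and then, are a little off and sometimes report something else, mostly with a low value. They report only what shows in the picture. A call takes as long as a camera call.
- spot_in(camera, query): "xy" ([column, row] in pixels, amid what is visible of it).
- silhouettes(camera, query): "region" (420x560 bool, what is visible of it) and "xy" ([column, row] in pixels, amid what is visible of it).
Readings, each from a call of its own:
- current_clock(): time.
- current_joint_pos(): joint angles.
- current_qvel(): joint speeds.
- current_joint_torque(): joint torques, N m.
- current_position(): TCP position.
- current_orientation(): TCP orientation.
- current_force(): force on the tool from outside, world axes, zero at the start.
- current_torque(): the same for the moment, N m.
- current_finger_gap(): finger opening in m.
Only numpy, scipy, OpenCV 4.12 (cv2) and the standard library are available. Lean on these libraries where they do the work, as an engineer would, in place of code of your own. Each camera call takes 0.05 s, during which the arm holds its last target.

## Working session

There is one attempt and no reset: what is moved stays moved. The work goes in short steps, each a Python script; the robot and the scene stay as the last script left them, time stands still between calls to the robot, and variables do not carry over. Pictures are saved under pics/ and viewed, and the job is handed in when it is done.

```bash
ls; mkdir -p pics
python3 - <<'E'
from bench import *
import cv2,numpy as np
for n in("side","top"):
    c=capture(n); cv2.imwrite(f"pics/{n}0.png",c["image"]); np.savez(f"{n}0.npz",**c)
    print(n,c["intrinsics"].tolist(),c["R"].tolist(),c["t"].tolist())
    for q in("bar","dry_cup_1","glass_1","board","tumbler","rack","peg1_tip","peg2_tip","peg3_tip"):
        print(q,[(round(d["conf"],2),np.round(d["xy"]).tolist()) for d in spot_in(n,q)])
print(current_clock(),current_position(),current_orientation())
E
```

```text
pics
side [[436.9836176730193, 0.0, 283.2904437640875], [0.0, 436.9836176730193, 211.72077600795117], [0.0, 0.0, 1.0]] [[0.9143850735214781, -0.404690382255271, 0.011208560621396736], [-0.14365816661922143, -0.35022659605969997, -0.9255828772055154], [0.378500024418394, 0.8447289659544762, -0.37837905015045]] [-0.4578784572473066, 0.2708954442027508, 0.7646255048087773]
bar [(0.98, [317.0, 210.0]), (0.3, [331.0, 276.0])]
dry_cup_1 [(0.62, [298.0, 222.0])]
glass_1 [(0.97, [232.0, 246.0]), (0.72, [267.0, 268.0]), (0.61, [300.0, 225.0])]
board [(0.6, [257.0, 233.0])]
tumbler [(0.63, [192.0, 229.0])]
rack [(0.62, [334.0, 275.0])]
peg1_tip [(0.94, [330.0, 280.0])]
peg2_tip []
peg3_tip [(0.88, [329.0, 281.0]), (0.59, [257.0, 231.0]), (0.59, [234.0, 245.0])]
top [[535.7054159887682, 0.0, 273.7694164705379], [0.0, 535.7054159887682, 205.00630236414204], [0.0, 0.0, 1.0]] [[0.009581181374436986, -0.9997634342905611, -0.019526300699637313], [-0.9868245465191441, -0.006299591588743849, -0.16167136274894378], [0.16151010912867242, 0.020818035482666072, -0.9866514551998019]] [0.15142834759249676, 0.5848906170531808, 1.1988209708822695]
bar []
dry_cup_1 [(0.9, [272.0, 176.0]), (0.74, [325.0, 200.0])]
glass_1 [(0.89, [243.0, 264.0]), (0.66, [303.0, 247.0]), (0.36, [273.0, 180.0])]
board [(0.75, [194.0, 205.0])]
tumbler [(0.8, [176.0, 292.0]), (0.65, [196.0, 207.0])]
rack [(0.96, [319.0, 198.0]), (0.69, [194.0, 205.0])]
peg1_tip [(0.75, [322.0, 202.0])]
peg2_tip [(0.76, [325.0, 201.0])]
peg3_tip [(0.62, [323.0, 203.0])]
1.0 [0.2434155  0.5483469  0.22262561] [ 8.38355935e-01  5.45123217e-01 -5.61824021e-05  4.23954163e-05]
```

View pics/top0.png

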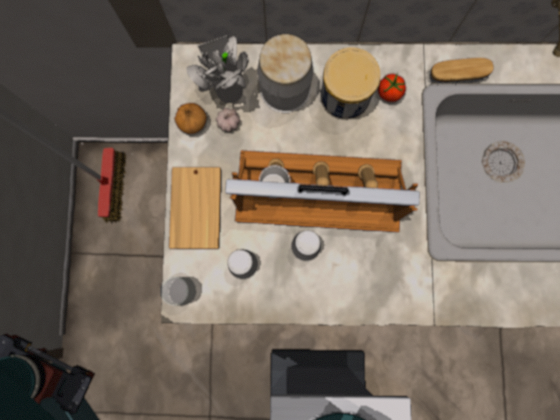

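View pics/side0.png

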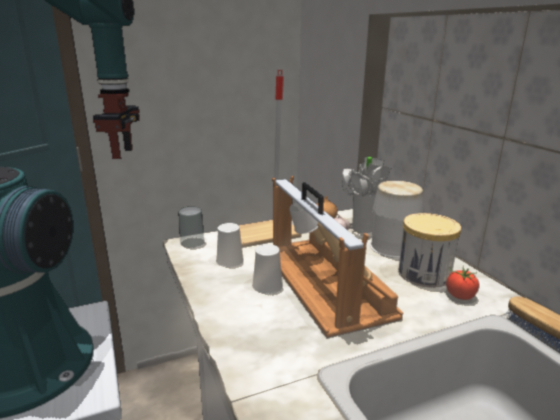

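Top view: one cup hangs on the left peg, about (273,178). Two glasses stand at (241,262) and (307,243). The middle peg (321,175) and right peg (367,178) are bare. The bar runs from (228,188) to (418,198). Next I'll measure these from depth.

```bash
cat > h.py <<'E'
from bench import *
import cv2,numpy as np
from scipy.spatial.transform import Rotation as Rot
def cloud(c):
    z=c["range_z"];v,u=np.indices(z.shape);K=c["intrinsics"]
    P=np.stack([(u-K[0,2])/K[0,0]*z,(v-K[1,2])/K[1,1]*z,z],-1)
    W=(P-c["t"])@c["R"]; W[z<=0]=np.nan
    return W
def proj(c,X):
    p=np.atleast_2d(X)@c["R"].T+c["t"];p=p@c["intrinsics"].T
    return p[:,:2]/p[:,2:]
E
python3 - <<'E'
from h import *
for n in("top","side"):
    c=dict(np.load(f"{n}0.npz")); W=cloud(c)
    print(n)
    m=(W[...,2]>.16)&(W[...,2]<.25)&(W[...,0]>.3)&(W[...,0]<.85)&(abs(W[...,1])<.5)
    # height slices
    hsv=cv2.cvtColor(c["image"],cv2.COLOR_BGR2HSV)
    grey=(hsv[...,1]<60)
    b=m&grey&(W[...,2]>.186)&(W[...,2]<.2)
    P=W[b]; 
    if len(P):
        (cx,cy),(w,h),a=cv2.minAreaRect((P[:,:2]*1000).astype(np.float32)); print("bar",len(P),cx,cy,w,h,a,"z",np.median(P[:,2]),"mean",P.mean(0))
        q=P[:,:2]-np.median(P[:,:2],0);u,s,v=np.linalg.svd(q,full_matrices=False);print("dir",v[0],"yaw",np.arctan(-v[0][0]/v[0][1]), P[:,1].min(),P[:,1].max())
    # flat table check
    t=W[(abs(W[...,2])<.03)&(W[...,0]>.35)&(W[...,0]<.5)&(W[...,1]>-.1)&(W[...,1]<.2)]
    print("table z",np.median(t[:,2]))
    for nm,(x0,x1,y0,y1,z0,z1) in dict(g=(.3,.52,-.2,.3,.08,.12),hi=(.6,.75,-.3,.3,.1,.184)).items():
        mm=(W[...,0]>x0)&(W[...,0]<x1)&(W[...,1]>y0)&(W[...,1]<y1)&(W[...,2]>z0)&(W[...,2]<z1)
        k,l,s,ce=cv2.connectedComponentsWithStats(mm.astype(np.uint8))
        for i in range(1,k):
            if s[i,4]>15:
                Q=W[l==i]; print(nm,ce[i].round(),s[i,4],Q.mean(0).round(4),Q.min(0).round(3),Q.max(0).round(3))
c=dict(np.load("top0.npz"))
big=cv2.resize(c["image"][130:310,150:440],None,fx=2.7,fy=2.7,interpolation=cv2.INTER_CUBIC);cv2.imwrite("pics/topz.png",big)
c=dict(np.load("side0.npz"))
big=cv2.resize(c["image"][160:340,160:440],None,fx=2.8,fy=2.8,interpolation=cv2.INTER_CUBIC);cv2.imwrite("pics/sidez.png",big)
E
```

```text
top
bar 2486 699.8025512695312 55.888946533203125 414.5594787597656 255.64869689941406 86.66490173339844 z 0.19448594849928685 mean [0.58877952 0.05662937 0.19436345]
dir [0.09878919 0.99510838] yaw -0.0989505898981818 -0.14517562638825343 0.2563351042539766
table z -1.6383545150843923e-05
g [307. 243.] 499 [0.4912 0.081  0.0946] [0.465 0.054 0.081] [0.518 0.107 0.102]
g [240. 262.] 514 [0.4476 0.2293 0.0946] [0.42  0.202 0.08 ] [0.475 0.257 0.104]
hi [274. 175.] 409 [0.6344 0.1536 0.1424] [0.614 0.121 0.101] [0.667 0.189 0.172]
hi [321. 177.] 193 [0.6299 0.0512 0.1414] [0.609 0.037 0.101] [0.658 0.064 0.165]
hi [239. 177.] 20 [0.636  0.2325 0.1146] [0.617 0.229 0.101] [0.647 0.236 0.18 ]
hi [369. 181.] 201 [ 0.6234 -0.0517  0.1414] [ 0.603 -0.067  0.101] [ 0.651 -0.04   0.163]
hi [404. 187.] 24 [ 0.6144 -0.132   0.1127] [ 0.601 -0.137  0.101] [ 0.627 -0.127  0.164]
side
bar 1190 621.6002197265625 95.28898620605469 473.2030029296875 219.11346435546875 58.10795593261719 z 0.19542173209828317 mean [0.5858673  0.01269058 0.19457516]
dir [0.10348441 0.99463108] yaw -0.10367001315011344 -0.14894033926460587 0.24935146373956185
table z 0.0009742283753856621
g [229. 230.] 286 [0.4476 0.2178 0.0921] [0.422 0.198 0.08 ] [0.478 0.257 0.099]
g [267. 253.] 375 [0.4906 0.0688 0.0923] [0.466 0.048 0.08 ] [0.519 0.104 0.098]
hi [307. 220.] 709 [0.6173 0.1279 0.1278] [0.6   0.031 0.1  ] [0.657 0.234 0.17 ]
hi [366. 279.] 52 [ 0.6106 -0.1392  0.1109] [ 0.6   -0.143  0.1  ] [ 0.626 -0.135  0.13 ]
```

View pics/topz.png

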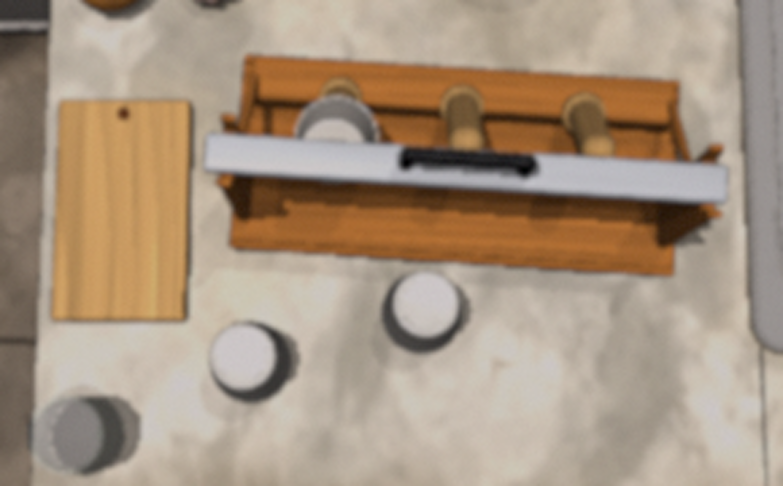

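View pics/sidez.png

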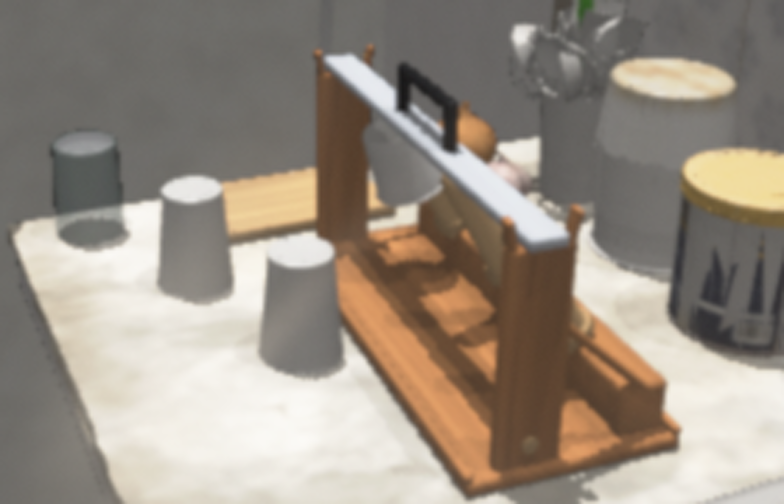

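One cup (left peg) and two glasses are present. The bar lies slightly skewed relative to the rack. I'll fit the handle and the rack base next.

Run:
```python
from h import *
for n in("top","side"):
    c=dict(np.load(f"{n}0.npz")); W=cloud(c)
    hsv=cv2.cvtColor(c["image"],cv2.COLOR_BGR2HSV)
    box=(W[...,0]>.52)&(W[...,0]<.66)&(abs(W[...,1]-.055)<.25)
    b=box&(abs(W[...,2]-.1945)<.006)&(hsv[...,1]<60)&(hsv[...,2]>120)
    P=W[b];r=cv2.minAreaRect((P[:,:2]*1000).astype(np.float32));print("bar",r)
    A=np.c_[P[:,1]-.055,np.ones(len(P))];print("x fit",np.linalg.lstsq(A,P[:,0],rcond=None)[0])
    h=box&(W[...,2]>.21)&(W[...,2]<.25); H=W[h]; print("handle",len(H),H.mean(0),H.min(0),H.max(0)); 
    top=H[H[:,2]>.226];print(len(top),top.mean(0),np.percentile(top,[2,98],axis=0))
    h2=box&(hsv[...,2]<60)&(W[...,2]>.19);H=W[h2];print("dark",len(H),H.mean(0),H.min(0),H.max(0))
    o=(hsv[...,0]>5)&(hsv[...,0]<16)&(hsv[...,1]>120)&(W[...,0]>.5)&(W[...,0]<.8)&(abs(W[...,1]-.055)<.25)
    for lo,hi in((.008,.03),(.03,.05),(.18,.21)):
        q=o&(W[...,2]>lo)&(W[...,2]<hi);Q=W[q];print(lo,len(Q),np.median(Q[:,2]),cv2.minAreaRect((Q[:,:2]*1000).astype(np.float32)))
```

```text
bar ((589.5310668945312, 54.88557434082031), (399.7095947265625, 33.27951431274414), 86.6148452758789)
x fit [0.05720976 0.58659236]
handle 313 [0.5866906  0.05566219 0.23349444] [0.57861813 0.00497799 0.21006587] [0.6209311  0.23878247 0.24105298]
297 [0.58675816 0.05500926 0.23432485] [[0.58033581 0.0071557  0.22882021]
 [0.59419775 0.10242923 0.23840851]]
dark 256 [0.58656596 0.05452347 0.23417408] [0.57861813 0.00701567 0.20175259] [0.59443375 0.10243339 0.24105298]
0.008 5054 0.013335631470195177 ((624.49169921875, 50.43763732910156), (391.7641296386719, 173.892333984375), 86.5698013305664)
0.03 305 0.043488938569203654 ((632.6316528320312, 51.56166076660156), (374.2479248046875, 143.09320068359375), 86.6873550415039)
0.18 108 0.19790058381595227 ((586.7102661132812, 51.52513122558594), (379.32464599609375, 54.640159606933594), 86.80511474609375)
bar ((591.3743896484375, 50.5247802734375), (398.9139404296875, 48.78512191772461), 86.59026336669922)
x fit [0.05249627 0.58601077]
handle 219 [0.58591264 0.04198387 0.22816406] [ 0.57969839 -0.0006561   0.21023866] [0.59595848 0.10122023 0.23791879]
148 [0.58566011 0.04341142 0.23328432] [[0.58083189 0.00139757 0.22652269]
 [0.59203943 0.09665056 0.23748107]]
dark 193 [0.58524748 0.04396464 0.2252382 ] [ 0.58025175 -0.0006561   0.19762137] [0.59511548 0.09928028 0.23758533]
0.008 3597 0.013855681638555509 ((623.0731811523438, 42.04847717285156), (386.5942687988281, 173.71676635742188), 86.86126708984375)
0.03 110 0.04282526236212614 ((618.7074584960938, 42.767120361328125), (372.5523986816406, 111.9061508178711), 86.2244644165039)
0.18 61 0.1870001946321149 ((585.9682006835938, 45.81889343261719), (376.6025085449219, 51.704036712646484), 86.65699768066406)
```

```bash
cat >> h.py <<'E'
def q_down(yaw):
    M=np.array([[np.cos(yaw),np.sin(yaw),0],[np.sin(yaw),-np.cos(yaw),0],[0,0,-1.]])
    return Rot.from_matrix(M).as_quat()
def st(tag=""):
    print(tag,"t%.1f"%current_clock(),np.round(current_position(),4),"gap %.4f"%current_finger_gap(),"F",np.round(current_force(),1))
E
python3 - <<'E'
from h import *
y=-.058
q=q_down(y)
move_gripper(.06)
try:
    move_ptp([.45,.2,.33],q);move_ptp([.5865,.055,.30],q)
except PlanningError as e: print(e); raise
st()
servo_line([.5865,.055,.21],rate=.12,contact_N=8);st()
move_gripper(0.0);st("grip")
print(servo_line([.5865,.055,.30],rate=.1));st("lift")
c=capture("top");cv2.imwrite("pics/top1.png",c["image"]);c=capture("side");cv2.imwrite("pics/side1.png",c["image"])
print(inverse_kinematics([.40,-.30,.03],q))
E
```

```text
t4.0 [0.5857 0.0562 0.2999] gap 0.0598 F [-0.9 -0.1  0.4]
 t4.9 [0.587  0.0553 0.2109] gap 0.0599 F [-0.1 -0.2  0.1]
grip t5.7 [0.5869 0.055  0.2102] gap 0.0112 F [ 1.1 -0.1 -0.3]
False
lift t6.8 [0.5859 0.055  0.2992] gap 0.0109 F [ 0.1  0.8 -2.4]
[-7.81740988e-01  4.85625986e-01  1.91476212e+00 -4.44089210e-16
  7.41204550e-01 -7.23740988e-01]
```

View pics/side1.png

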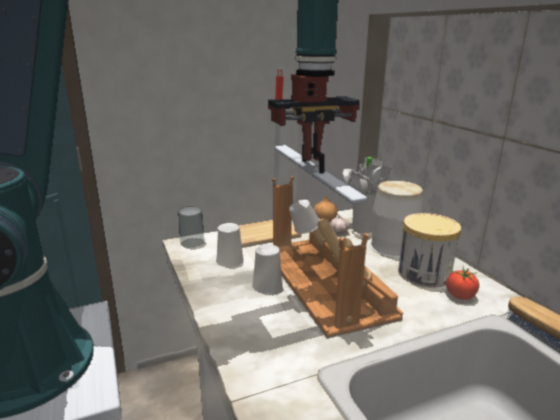

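The bar is held level at the handle. The cup stayed on the left peg at (305,215). I'll set the bar down before the sink.

Run:
```python
from h import *
q=q_down(0.0)
servo_line([.45,-.10,.30],q,rate=.3)
servo_line([.40,-.30,.15],q,rate=.3);st()
servo_line([.40,-.30,.045],rate=.12)
print(servo_line([.40,-.30,.020],rate=.03,contact_N=4));st("down")
move_gripper(.04);st("open")
servo_line([.40,-.30,.2],rate=.2)
goto_joints([1.038, 0.359, 1.51, -0, 1.272, -0.115])
for n in("top","side"):
    c=capture(n); cv2.imwrite(f"pics/{n}2.png",c["image"]); np.savez(f"{n}2.npz",**c)
st()
```

```text
t8.7 [ 0.4007 -0.2991  0.1504] gap 0.0119 F [ 0.1  1.1 -2.6]
True
down t10.4 [ 0.3999 -0.2997  0.0256] gap 0.0112 F [ 1.  -0.6 -1.4]
open t11.0 [ 0.3995 -0.2994  0.026 ] gap 0.0403 F [0.3 0.  0. ]
 t15.1 [0.2443 0.5484 0.2227] gap 0.0397 F [-0.1 -0.   0.2]
```

View pics/top2.png

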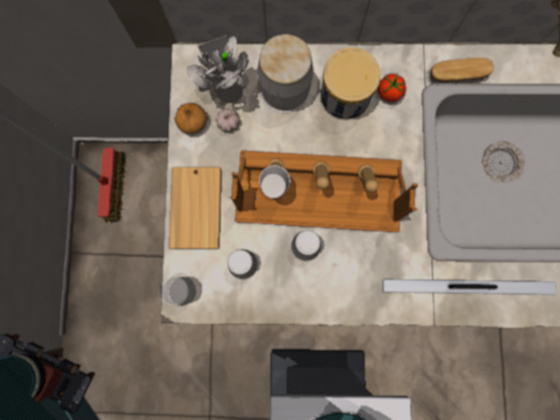

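View pics/side2.png

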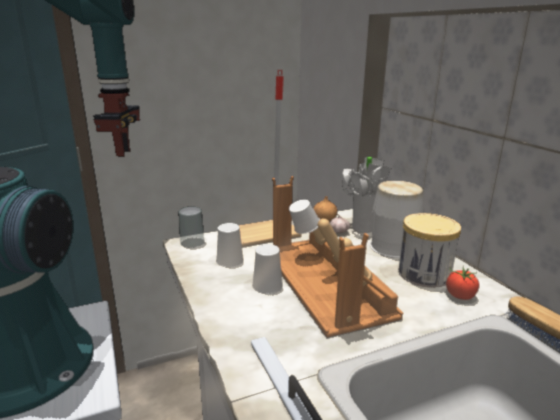

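The bar lies clear before the sink, columns 384–555 at row 287. The cup at (274,182) and the pegs at (322,175) and (369,180) are now unobstructed. I'll fit the rack pose from the pegs and lips, and the cup pose from depth.

```bash
cat >> h.py <<'E'
A_=np.array([-.5,0,.8660254]);TIP=.125
def rackpose(p,X):  # rack->world
    x,y,w=p;c,s=np.cos(w),np.sin(w)
    X=np.atleast_2d(X);return np.c_[x+c*X[:,0]-s*X[:,1],y+s*X[:,0]+c*X[:,1],X[:,2]]
def inv(p,W):
    x,y,w=p;c,s=np.cos(w),np.sin(w);d=W-np.array([x,y,0])
    return np.c_[c*d[:,0]+s*d[:,1],-s*d[:,0]+c*d[:,1],d[:,2]]
E
cat > fit.py <<'E'
from h import *
from scipy.optimize import least_squares
p0=np.array([.671,.0475,-.0595])
def pegd(p,P,i):
    L=inv(p,P);f=np.array([0,(i-2)*.105,.05]);d=L-f;s=np.clip(d@A_,0,TIP-.014)  # tip assumed on end of round
    return np.linalg.norm(d-s[:,None]*A_,axis=1)-.014
C={n:cloud(dict(np.load(f"{n}2.npz"))) for n in("top","side")}
for use in(("top",),("side",),("top","side")):
    S=[]
    for n in use:
        W=C[n].reshape(-1,3);W=W[~np.isnan(W[:,0])]
        W=W[(W[:,2]>.075)&(W[:,2]<.18)]
        for i in(1,2):
            d=pegd(p0,W,i);S.append((i,W[abs(d)<.012]))
    f=lambda p:np.concatenate([pegd(p,P,i) for i,P in S])
    r=least_squares(f,p0,loss="soft_l1",f_scale=.002);print(use,[len(P) for _,P in S],r.x,"rms",np.sqrt(np.mean(f(r.x)**2)))
    print("cradle",rackpose(r.x,[-.085,0,.184]),"tips",rackpose(r.x,[[-.0625,k*.105,.1583] for k in(-1,0,1)]).round(4).tolist(), "maxz",[P[:,2].max() for _,P in S])
# posts/lips
for n in C:
    W=C[n].reshape(-1,3);W=W[~np.isnan(W[:,0])];L=inv(r.x,W)
    for s in(-1,1):
        for lo,hi in((.178,.188),(.19,.21),(.06,.17)):
            q=(abs(L[:,1]-s*.185)<.02)&(abs(L[:,0]+.085)<.05)&(L[:,2]>lo)&(L[:,2]<hi);Q=L[q]
            if len(Q): print(n,s,lo,len(Q),Q.mean(0).round(4),Q.min(0).round(4),Q.max(0).round(4))
    q=(abs(L[:,1])<.25)&(L[:,0]>-.2)&(L[:,0]<.12)&(L[:,2]>.008)&(L[:,2]<.02);Q=L[q];print(n,"base",cv2.minAreaRect((Q[:,:2]*1000).astype(np.float32)))
E
python3 fit.py
```

```text
('top',) [291, 275] [ 0.67247344  0.04756939 -0.05753898] rms 0.0012781341495717597
cradle [[0.58761411 0.05245751 0.184     ]] tips [[0.604, -0.0537, 0.1583], [0.6101, 0.0512, 0.1583], [0.6161, 0.156, 0.1583]] maxz [np.float64(0.16404699536263254), np.float64(0.16621519339818472)]
('side',) [94, 407] [ 0.67480163  0.04499779 -0.05693097] rms 0.0014095845326515591
cradle [[0.58993934 0.04983431 0.184     ]] tips [[0.6064, -0.0563, 0.1583], [0.6124, 0.0486, 0.1583], [0.6184, 0.1534, 0.1583]] maxz [np.float64(0.16238155393267933), np.float64(0.16245277616787024)]
('top', 'side') [291, 275, 94, 407] [ 0.67350527  0.04592914 -0.06161796] rms 0.001663912858717513
cradle [[0.58866659 0.05116336 0.184     ]] tips [[0.6047, -0.055, 0.1583], [0.6111, 0.0498, 0.1583], [0.6176, 0.1546, 0.1583]] maxz [np.float64(0.16404699536263254), np.float64(0.16621519339818472), np.float64(0.16238155393267933), np.float64(0.16245277616787024)]
top -1 0.178 121 [-0.086  -0.1827  0.1837] [-0.1118 -0.1891  0.1781] [-0.0622 -0.1768  0.188 ]
top -1 0.19 51 [-0.0814 -0.1823  0.2031] [-0.1135 -0.1893  0.1908] [-0.0
[... 487 characters left out ...]
9042999148368835)
side -1 0.178 161 [-0.0858 -0.1897  0.1832] [-0.1111 -0.1942  0.178 ] [-0.0581 -0.1805  0.1877]
side -1 0.19 104 [-0.0841 -0.1885  0.1997] [-0.1123 -0.1941  0.1904] [-0.0572 -0.1803  0.2081]
side -1 0.06 1357 [-0.0857 -0.1913  0.1158] [-0.1115 -0.1963  0.0601] [-0.0353 -0.1807  0.17  ]
side 1 0.178 79 [-0.0859  0.1797  0.1832] [-0.1114  0.1732  0.178 ] [-0.0598  0.1884  0.1875]
side 1 0.19 45 [-0.0855  0.1804  0.1999] [-0.1137  0.1736  0.191 ] [-0.0565  0.1893  0.2083]
side 1 0.06 737 [-0.0876  0.1784  0.1162] [-0.112   0.1727  0.0601] [-0.0588  0.1869  0.1699]
side base ((-45.368202209472656, 22.454238891601562), (454.03973388671875, 304.50885009765625), 86.42703247070312)
```

```bash
cat >> h.py <<'E'
RP=np.array([.6730,.0465,-.0592])
def cupfit(Ws,p,i,Lc,rr,rc,x0=None):
    """fit outer frustum (mouth radius rr, closed radius rc, length Lc) near peg i; returns mouth-centre & axis (world)"""
    from scipy.optimize import least_squares
    tip=rackpose(p,[-.0625,(i-2)*.105,.1583])[0]
    th=np.radians(23);u=rackpose([0,0,p[2]],[-np.sin(th),0,np.cos(th)])[0]
    o0=tip-u*(Lc-.004)+rackpose([0,0,p[2]],[-.009,0,-.005])[0]
    return frust(Ws,o0,u,Lc,rr,rc)
def frust(Ws,o0,u0,Lc,rr,rc,gate=.02,iters=3):
    from scipy.optimize import least_squares
    def sd(o,u,P):
        d=P-o;h=d@u;r=np.linalg.norm(d-h[:,None]*u,axis=1)
        k=(rr-rc)/Lc;side=(r-(rr-k*h))/np.hypot(1,k);cap=h-Lc
        return np.where((cap>-.5e-2)&(r<rc-.003),cap,np.maximum(side,cap)),h
    o,u=o0,u0
    for g in [gate,.01,.006][:iters]:
        P=[]
        for W in Ws:
            s,h=sd(o,u,W);P.append(W[(abs(s)<g)&(h>.012)&(h<Lc+g)])
        P=np.concatenate(P)
        f=lambda v:sd(v[:3],v[3:]/np.linalg.norm(v[3:]),P)[0]
        r=least_squares(f,np.r_[o,u],loss="soft_l1",f_scale=.002);o=r.x[:3];u=r.x[3:]/np.linalg.norm(r.x[3:])
    return o,u,len(P),np.sqrt(np.mean(f(r.x)**2))
def pts(c):
    W=cloud(c).reshape(-1,3);W=W[~np.isnan(W[:,0])];return W[(W[:,0]>.3)&(W[:,0]<.85)&(abs(W[:,1])<.55)&(W[:,2]>.02)&(W[:,2]<.3)]
E
python3 - <<'E'
from h import *
Ct,Cs=[pts(dict(np.load(f"{n}2.npz"))) for n in("top","side")]
for Ws in([Ct],[Cs],[Ct,Cs]):
    o,u,n,e=cupfit(Ws,RP,3,.062,.035,.0265)
    L=inv([0,0,RP[2]],u[None])[0]
    print("mouth",o.round(4),"end",(o+.062*u).round(4),"tiltx",np.degrees(np.arctan2(-L[0],L[2])).round(1),"tilty",np.degrees(np.arctan2(L[1],L[2])).round(1),n,e, "endrack",inv(RP,(o+.062*u)[None]).round(4))
    for g in((.491,.081),(.4476,.229)):
        o,u,n,e=frust(Ws,np.r_[g,0],np.array([0,0,1.]),.095,.036,.027);print(" glass",o.round(4),u.round(3),n,e)
# board & board zone, tumbler
for n in("top","side"):
    W=cloud(dict(np.load(f"{n}2.npz")));q=(W[...,2]>.009)&(W[...,2]<.02)&(W[...,1]>.25)&(W[...,1]<.45)&(W[...,0]>.45)&(W[...,0]<.75)
    Q=W[q];print(np.median(Q[:,2]),cv2.minAreaRect((Q[:,:2]*1000).astype(np.float32)))
E
```

```text
mouth [0.6295 0.1557 0.0993] end [0.6055 0.1565 0.1565] tiltx 22.7 tilty -0.6 668 0.0017820603368855566 endrack [[-0.0739  0.1059  0.1565]]
 glass [4.934e-01 8.070e-02 1.000e-04] [-0.01  -0.009  1.   ] 649 0.0018272957835703636
 glass [4.486e-01 2.311e-01 4.000e-04] [-0.004 -0.005  1.   ] 658 0.0018882283477039223
mouth [0.6333 0.1545 0.101 ] end [0.6086 0.1548 0.1578] tiltx 23.5 tilty -1.2 631 0.0014202455059140213 endrack [[-0.0707  0.1043  0.1578]]
 glass [0.4949 0.0789 0.0009] [-0.005 -0.007  1.   ] 1057 0.0012674176312041094
 glass [0.451  0.2293 0.001 ] [-0.005 -0.012  1.   ] 849 0.0014954063318343169
mouth [0.6317 0.1551 0.1002] end [0.6073 0.1552 0.1572] tiltx 23.1 tilty -1.3 1298 0.0018497370517153318 endrack [[-0.072   0.1046  0.1572]]
 glass [0.4945 0.0792 0.0005] [-0.006 -0.008  1.   ] 1705 0.0016213625278884368
 glass [0.4503 0.2297 0.0006] [-0.004 -0.012  1.   ] 1508 0.001828319619175572
0.015013280190327194 ((578.0991821289062, 331.6325988769531), (216.93881225585938, 163.05992126464844), 3.800185203552246)
0.015772471567414723 ((592.7296142578125, 342.8102722167969), (181.1388702392578, 124.0191650390625), 0.17394618690013885)
```

```bash
cat >> h.py <<'E'
def q_tilt(deg,yaw=None):
    yaw=RP[2] if yaw is None else yaw
    t=np.radians(deg);M=np.array([[np.cos(t),0,np.sin(t)],[0,-1,0],[np.sin(t),0,-np.cos(t)]]).T
    return (Rot.from_euler("z",yaw)*Rot.from_matrix(M)).as_quat()
def wv(v): return rackpose([0,0,RP[2]],v)[0]   # rack dir -> world dir
def pix2w(c,px,z):
    K=c["intrinsics"];d=c["R"].T@np.array([(px[0]-K[0,2])/K[0,0],(px[1]-K[1,2])/K[1,1],1]);o=-c["R"].T@c["t"]
    return o+d*(z-o[2])/d[2]
E
python3 - <<'E'
from h import *
ct,cs=[dict(np.load(f"{n}2.npz")) for n in("top","side")]
for px in((172,167),(220,167),(170,249),(219,249)): print(pix2w(ct,px,.014).round(4))
capture("top")
for d in silhouettes("top","board"): print(d["conf"],cv2.minAreaRect(np.array([pix2w(ct,(u,v),.014)[:2]*1000 for v,u in np.argwhere(d["region"])],np.float32)))
q=q_tilt(23)
u=wv([-np.sin(np.radians(23)),0,np.cos(np.radians(23))])
end=np.array([.607,.1554,.1573]);g=end-.018*u;tcp=g-.019*u
for d in(0,.1,.15): print(inverse_kinematics(tcp+u*d,q))
a=wv(A_)
for i in(1,2):
    tip=rackpose(RP,[-.0625,(i-2)*.105,.1583])[0]
    for d in(0,.13): print(inverse_kinematics(tip-.03*u+d*a,q_tilt(25)))
st()
E
```

```text
[0.6815 0.4054 0.014 ]
[0.6821 0.2884 0.014 ]
[0.482  0.4021 0.014 ]
[0.483  0.2856 0.014 ]
0.76 ((582.0828247070312, 347.1164245605469), (199.52810668945312, 120.41565704345703), 0.2548072934150696)
0.58 ((623.45849609375, 40.33294677734375), (445.99530029296875, 181.05386352539062), 86.85883331298828)
[ 0.19454164  0.38214678  1.86625438 -0.20155633  0.51202684  0.41060756]
[ 0.2159416   0.20610851  1.84047934 -0.16286493  0.71377082  0.37781343]
[ 0.22798428  0.12596905  1.81210298 -0.15157726  0.82266906  0.36899253]
[-0.25139427  0.32936719  1.95428397  0.19242889  0.43577084 -0.34939665]
[-0.28343341  0.07012659  1.94361759  0.14528953  0.70637343 -0.31468274]
[-0.02140018  0.33834501  1.93828158 -0.03838939  0.42918621  0.0691718 ]
[-0.01518658  0.08409547  1.92773677 -0.02907573  0.69400695  0.06224708]
 t15.2 [0.2441 0.5485 0.2227] gap 0.0402 F [-0.4  0.4  0.1]
```

Run:
```python
from h import *
q=q_tilt(23)
u=wv([-np.sin(np.radians(23)),0,np.cos(np.radians(23))]);a=wv(A_)
end=np.array([.607,.1554,.1573]);tcp=end-.037*u
move_gripper(.084)
move_ptp([.45,.3,.33],q_down(.2))
move_ptp(tcp+.12*u,q);st("pre")
print(servo_line(tcp,rate=.1,contact_N=6));st("at")
move_gripper(0.0);st("grip")
p=np.array(current_position())
print(servo_line(p+.03*a,rate=.06));st()
servo_line(p+.14*a,rate=.15);st("off")
for n in("top","side"):
    c=capture(n); cv2.imwrite(f"pics/{n}3.png",c["image"])
```

```text
pre t18.2 [0.5747 0.1584 0.2339] gap 0.0845 F [-0.1 -0.1  0.7]
False
at t19.6 [0.6217 0.1547 0.1239] gap 0.0839 F [ 0.2  0.2 -0.5]
grip t20.0 [0.6216 0.1546 0.1236] gap 0.0619 F [-0.6  1.   2.3]
False
 t20.7 [0.6065 0.1555 0.1499] gap 0.0619 F [1.  0.4 0.5]
off t21.6 [0.5514 0.1586 0.244 ] gap 0.0615 F [ 0.6 -0.5 -0.6]
```

View pics/side3.png

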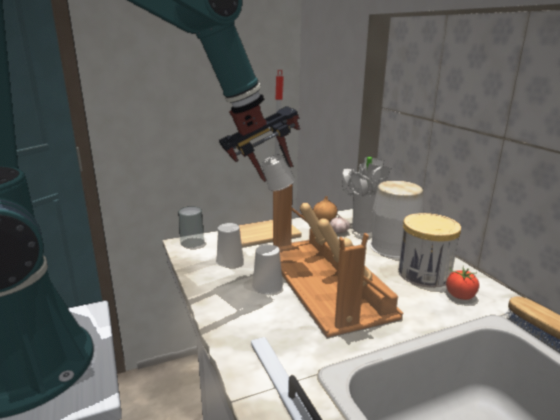

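The cup is in the grip and off the peg. All three pegs are bare. I'll carry it over the post to the board.

Run:
```python
from h import *
q=q_down(0)
servo_line([.54,.165,.285],q_tilt(10),rate=.2)
servo_line([.572,.346,.28],q,rate=.25);st()
servo_line([.582,.346,.06],rate=.2)
print(servo_line([.582,.346,.033],rate=.03,contact_N=2.5));st("touch")
move_gripper(.084);st("open")
servo_line([.582,.346,.13],rate=.15)
servo_line([.50,.36,.26],rate=.3)
goto_joints([1.038, 0.359, 1.51, -0, 1.272, -0.115])
W=[]
for n in("top","side"):
    c=capture(n); cv2.imwrite(f"pics/{n}4.png",c["image"]);W.append(pts(c))
    print(frust([W[-1]],np.array([.582,.346,.014]),np.array([0,0,1.]),.062,.035,.0265))
    for g in((.494,.0795),(.450,.230)):
        o,u,k,e=frust([W[-1]],np.r_[g,0],np.array([0,0,1.]),.095,.036,.027,gate=.04);print(" glass",o.round(4),u.round(3),k,e)
st()
```

```text
t23.0 [0.571  0.3451 0.2792] gap 0.0618 F [-0.5 -1.1 -0.2]
True
touch t24.9 [0.5818 0.346  0.0403] gap 0.0619 F [-0.7  0.7  3.9]
open t25.5 [0.5812 0.3456 0.0399] gap 0.0841 F [ 0.1  0.6 -1.1]
(array([0.58035211, 0.34833482, 0.01490307]), array([ 0.00659773, -0.00579084,  0.99996147]), 608, np.float64(0.0019126766615679253))
 glass [0.4931 0.0803 0.    ] [-0.003 -0.001  1.   ] 651 0.0018683396780046894
 glass [4.488e-01 2.307e-01 2.000e-04] [-0.006  0.002  1.   ] 660 0.0019639996401764124
(array([0.58268921, 0.3459869 , 0.01529158]), array([-0.00562405, -0.01106903,  0.99992292]), 450, np.float64(0.001714544887876404))
 glass [0.4948 0.079  0.001 ] [ 0.001 -0.007  1.   ] 1058 0.0012827044937492426
 glass [0.4513 0.2288 0.0009] [-0.009 -0.005  1.   ] 848 0.0014589978569266562
 t28.2 [0.2451 0.5484 0.2226] gap 0.0839 F [0.  0.5 0.7]
```

View pics/top4.png

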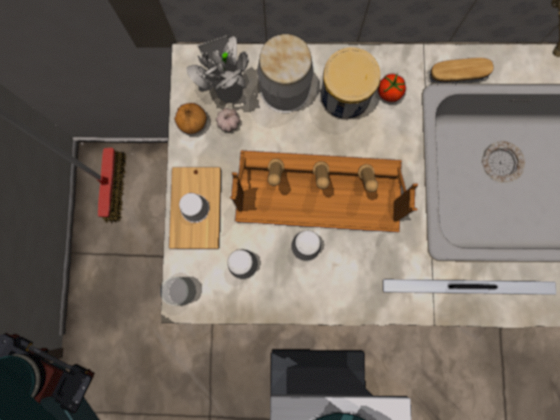

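The cup stands on the board at (191,206) and fits level within 1 mm of the target. Both glasses are unmoved. Next is glass A onto the right peg.

```bash
cat > glass.py <<'E'
from h import *
def pick(x,y,yaw):
    q=q_down(yaw);move_gripper(.086)
    move_ptp([x,y,.20],q)
    servo_line([x,y,.051],rate=.15,contact_N=8);st("at")
    move_gripper(0.0);st("grip")
    servo_line([x,y,.16],rate=.12);st("lift")
TH=26
def geom(i):
    t=np.radians(TH);u=wv([-np.sin(t),0,np.cos(t)]);a=wv(A_)
    tip=rackpose(RP,[-.0625,(i-2)*.105,.1583])[0]
    E=tip+wv([-.007,0,.0]);return u,a,tip,E,E-.044*u
def pre(i,D=.115):
    u,a,tip,E,T=geom(i);q=q_tilt(TH);s=T+D*a
    servo_line(np.array([.46,s[1],.30]),q_tilt(10),rate=.25)
    servo_line(s,q,rate=.2);st("pre")
    o=np.array(current_position())-.051*u
    W=[]
    for n in("top","side"):
        c=capture(n);cv2.imwrite(f"pics/{n}_pre{i}.png",c["image"]);w=pts(c);W.append(w)
    fo,fu,k,e=frust(W,o,u,.095,.036,.027,gate=.012)
    print("expect",o.round(4),u.round(3),"fit",fo.round(4),fu.round(3),k,e)
E
python3 - <<'E'
from glass import *
move_ptp([.42,.15,.30],q_down(RP[2]))
pick(.494,.0797,RP[2]);pre(1)
E
```

```text
at t31.9 [0.4947 0.0799 0.0519] gap 0.0856 F [ 0.4 -0.2 -0.6]
grip t32.4 [0.4944 0.0797 0.0513] gap 0.0651 F [-0.2  0.5  4. ]
lift t33.4 [0.4933 0.0797 0.1593] gap 0.0647 F [-0.  -0.2 -0.8]
pre t35.1 [ 0.559  -0.0512  0.2176] gap 0.0651 F [ 0.4 -0.3 -0. ]
expect [ 0.5813 -0.0525  0.1718] [-0.438  0.026  0.899] fit [ 0.5821 -0.0536  0.1728] [-0.424  0.02   0.905] 1976 0.0014280091829318436
```

View pics/side_pre1.png

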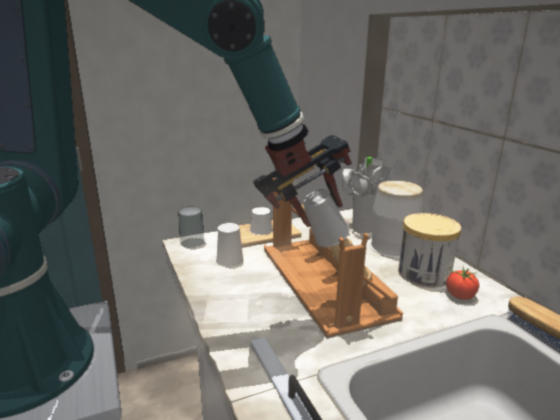

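View pics/top_pre1.png

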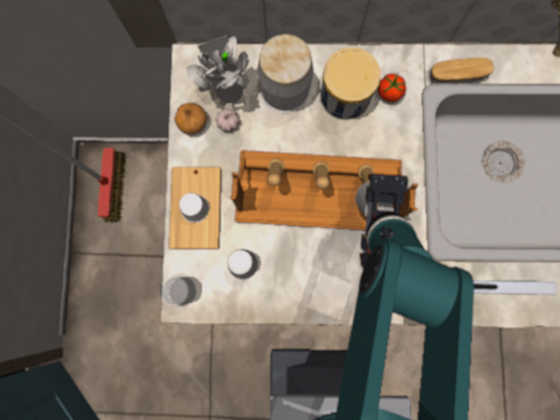

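The glass sits in the grip within 1.5 mm of the expected pose, with its mouth just above the right peg's tip. I'll insert it.

```bash
cat >> glass.py <<'E'
def insert(i):
    u,a,tip,E,T=geom(i)
    r=servo_line(T+.02*a,rate=.09,contact_N=8);st("near %s"%r)
    if r: return False
    r=servo_line(T-.012*a,rate=.03,contact_N=4);st("end %s"%r)
    print("depth left along a (mm)",(np.array(current_position())-T)@a*1000)
    for n in("side",):
        c=capture(n);cv2.imwrite(f"pics/{n}_in{i}.png",c["image"])
    return True
def leave(i):
    u,a,tip,E,T=geom(i)
    move_gripper(.086);st("open");p=np.array(current_position())
    servo_line(p+.12*u,rate=.12,contact_N=10);st("back")
E
python3 - <<'E'
from glass import *
insert(1)
E
```

```text
near False t36.4 [ 0.6068 -0.0548  0.1366] gap 0.0650 F [-0.3  0.2 -0.3]
end True t37.2 [ 0.6177 -0.0555  0.1174] gap 0.0652 F [-1.7  1.3  4.5]
depth left along a (mm) -1.6517707060050526
```

View pics/side_in1.png

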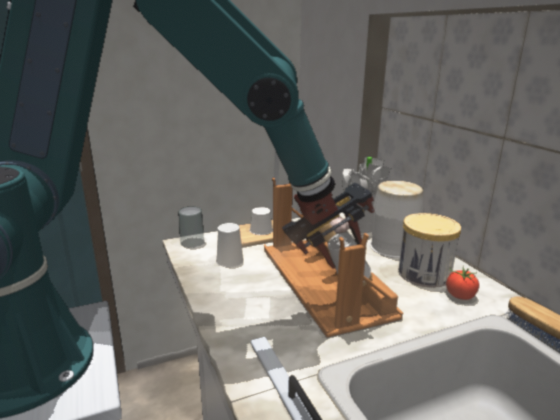

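Contact came at the expected full depth, about −1.7 mm. I'll release, back off and check.

```bash
cat >> glass.py <<'E'
def check(tag,pegs,extra=()):
    W=[]
    for n in("top","side"):
        c=capture(n);cv2.imwrite(f"pics/{n}_{tag}.png",c["image"]);np.savez(f"{n}_{tag}.npz",**c);W.append(pts(c))
    for i in pegs:
        o,u,k,e=cupfit(W,RP,i,.095,.036,.027);L=inv([0,0,RP[2]],u[None])[0]
        foot=rackpose(RP,[0,(i-2)*.105,.05])[0]
        print("peg",i,"mouth",o.round(4),"tilt",np.degrees(np.arctan2(-L[0],L[2])).round(1),np.degrees(np.arctan2(L[1],L[2])).round(1),"foot dist %.1f mm"%(1000*np.linalg.norm(o-foot)),"end rack",inv(RP,(o+.095*u)[None]).round(4),k,round(e,4))
    for g in extra:
        for w in W:
            o,u,k,e=frust([w],np.r_[g,0],np.array([0,0,1.]),.095,.036,.027,gate=.04);print(" glass",o.round(4),u.round(3),k,round(e,4))
    print([(round(d["conf"],2),np.round(d["xy"]).tolist()) for d in spot_in("top","glass_1")])
E
python3 - <<'E'
from glass import *
leave(1)
move_ptp([.42,.15,.30],q_down(RP[2]))
goto_joints([1.038, 0.359, 1.51, -0, 1.272, -0.115])
check("5",[1],[(.450,.2298)]);st()
E
```

```text
open t37.8 [ 0.6164 -0.0551  0.1169] gap 0.0862 F [ 0.1 -0.2  0.1]
back t38.9 [ 0.5637 -0.052   0.2242] gap 0.0857 F [-0.1  0.  -0.7]
peg 1 mouth [ 0.6326 -0.055   0.0697] tilt 21.7 -0.8 foot dist 39.6 mm end rack [[-0.0695 -0.1049  0.1579]] 1365 0.0015
 glass [4.489e-01 2.309e-01 2.000e-04] [-0.008 -0.002  1.   ] 663 0.0018
 glass [0.4507 0.2291 0.0011] [-0.002 -0.007  1.   ] 857 0.0015
[(0.75, [365.0, 186.0]), (0.62, [243.0, 264.0]), (0.15, [314.0, 196.0])]
 t41.7 [0.2447 0.5482 0.223 ] gap 0.0859 F [-0.  -0.1  0. ]
```

View pics/top_5.png

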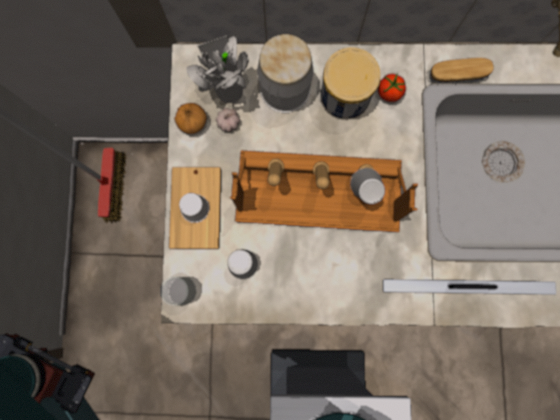

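View pics/side_5.png

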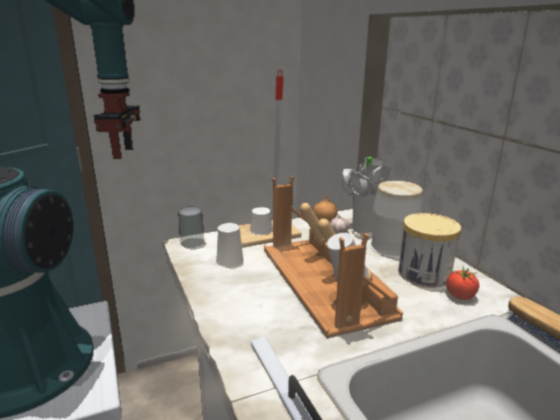

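Glass A hangs on the right peg, its closed end at about (370,190). The mouth is 39.6 mm from the foot and the tilt is about 22°. Glass B at (241,262) hasn't moved. It goes on the left peg next.

Run:
```python
from glass import *
move_ptp([.42,.22,.30],q_down(RP[2]))
pick(.4499,.2300,RP[2]);pre(3)
```

```text
at t45.0 [0.4507 0.2303 0.052 ] gap 0.0857 F [ 0.3 -0.1  0.3]
grip t45.4 [0.4502 0.2301 0.0513] gap 0.0645 F [0.6 0.5 3.4]
lift t46.5 [0.4492 0.2298 0.1593] gap 0.0648 F [-0.4 -0.3 -1.5]
pre t48.1 [0.5711 0.158  0.2173] gap 0.0653 F [ 1.1 -0.3 -0.9]
expect [0.5934 0.1566 0.1714] [-0.438  0.026  0.899] fit [0.5946 0.1556 0.1725] [-0.425  0.018  0.905] 1271 0.0016564997841171758
```

View pics/side_pre3.png

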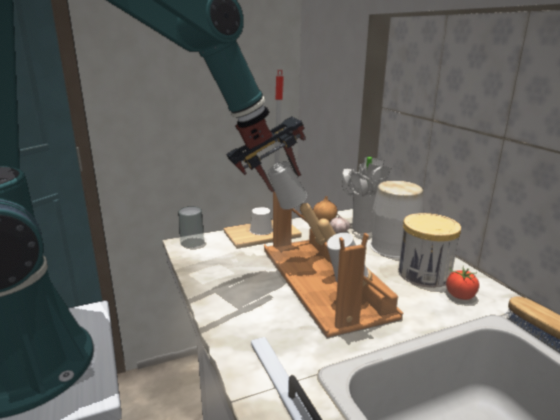

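Glass B's mouth is over the left peg's tip, and the fit agrees with the expected pose.

Run:
```python
from glass import *
if insert(3) and -6<(np.array(current_position())-geom(3)[4])@geom(3)[1]*1000<6:
    leave(3)
    move_ptp([.42,.2,.30],q_down(RP[2]))
    goto_joints([1.038, 0.359, 1.51, -0, 1.272, -0.115])
    check("6",[1,3]);st()
    c=dict(np.load("top_6.npz"))
    for n in("top","side"):
        W=cloud(dict(np.load(f"{n}_6.npz")))
        b=(W[...,2]>.006)&(W[...,2]<.014)&(W[...,0]>.36)&(W[...,0]<.44)&(W[...,1]<-.07)&(W[...,1]>-.52);P=W[b]
        print(n,"bar",len(P),cv2.minAreaRect((P[:,:2]*1000).astype(np.float32)))
        h=(W[...,2]>.035)&(W[...,2]<.07)&(W[...,0]>.35)&(W[...,0]<.45)&(W[...,1]<-.15)&(W[...,1]>-.45);P=W[h]
        print("handle",len(P),P.mean(0),P.min(0),P.max(0))
```

```text
near False t49.4 [0.6192 0.155  0.1366] gap 0.0649 F [ 0.1  0.4 -1. ]
end True t50.1 [0.6296 0.1543 0.1176] gap 0.0646 F [-2.5 -0.   5.4]
depth left along a (mm) -1.2176231992309083
open t50.7 [0.6286 0.1541 0.1171] gap 0.0861 F [-0.  -0.  -0.4]
back t51.9 [0.5758 0.1571 0.2243] gap 0.0859 F [-0.2  0.6 -0.1]
peg 1 mouth [ 0.6324 -0.0548  0.0695] tilt 21.4 -0.9 foot dist 39.7 mm end rack [[-0.0692 -0.1049  0.158 ]] 1365 0.0015
peg 3 mouth [0.6465 0.1521 0.0701] tilt 23.8 3.1 foot dist 38.4 mm end rack [[-0.071   0.1086  0.1569]] 1739 0.0017
[(0.89, [276.0, 181.0]), (0.76, [364.0, 185.0])]
 t54.2 [0.2448 0.5482 0.2231] gap 0.0862 F [ 0.2 -0.1 -0.1]
top bar 1752 ((399.7712707519531, -299.87933349609375), (78.53628540039062, 401.1886901855469), 0.5463182926177979)
handle 251 [ 0.39967825 -0.29494534  0.0496854 ] [ 0.39422543 -0.35044911  0.03617054] [ 0.4058483  -0.2468701   0.05764599]
side bar 1413 ((401.102294921875, -205.21299743652344), (210.52670288085938, 30.11966323852539), 89.64334869384766)
handle 438 [ 0.3992616  -0.30150357  0.05066257] [ 0.39398474 -0.347759    0.0351528 ] [ 0.40673778 -0.252756    0.05481128]
```

View pics/side_6.png

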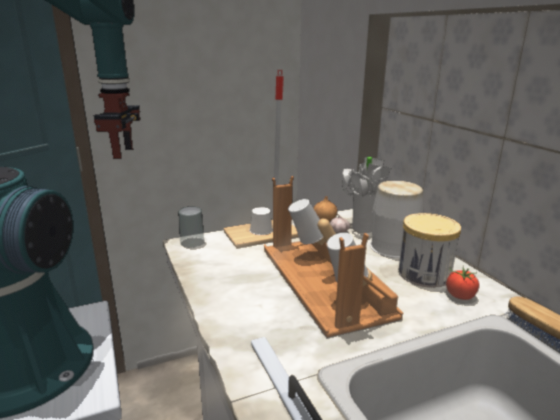

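View pics/top_6.png

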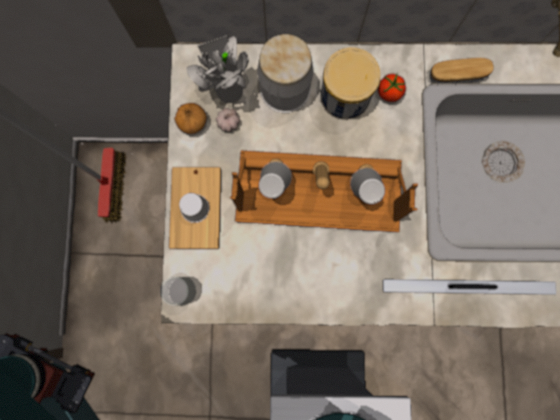

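Both glasses hang, at (272,180) and (368,190). The mouths are 38–40 mm from the peg feet. I'll fetch the bar and lay it back.

Run:
```python
from h import *
q=q_down(0.0);y=-.059;Q=q_down(y);X,Y=.5880,.0505
move_gripper(.05)
move_ptp([.42,.0,.30],q);move_ptp([.3998,-.2997,.15],q)
servo_line([.3998,-.2997,.026],rate=.12,contact_N=8);st("at")
move_gripper(0.0);st("grip")
servo_line([.3998,-.2997,.30],rate=.2);st("lift")
servo_line([.45,-.10,.31],q,rate=.3)
servo_line([X,Y,.30],Q,rate=.2);st("over")
servo_line([X,Y,.245],rate=.1);st()
for n in("top","side"):
    c=capture(n);cv2.imwrite(f"pics/{n}7.png",c["image"]);W=cloud(c)
    hsv=cv2.cvtColor(c["image"],cv2.COLOR_BGR2HSV)
    b=(abs(W[...,2]-.229)<.006)&(W[...,0]>.5)&(W[...,0]<.66)&(abs(W[...,1]-.05)<.23)&(hsv[...,1]<60)&(hsv[...,2]>110);P=W[b]
    print(n,"bar",len(P),cv2.minAreaRect((P[:,:2]*1000).astype(np.float32)),P.min(0),P.max(0))
```

```text
at t59.5 [ 0.4003 -0.3     0.0266] gap 0.0500 F [ 0.1 -0.6  0.4]
grip t60.2 [ 0.4    -0.2998  0.0261] gap 0.0115 F [ 1.4 -0.2  1.1]
lift t61.7 [ 0.3992 -0.2991  0.2988] gap 0.0113 F [-0.1  0.2 -2.9]
over t63.7 [0.5873 0.0495 0.3   ] gap 0.0113 F [-0.1  0.5 -2.4]
 t64.4 [0.5883 0.0503 0.2455] gap 0.0111 F [ 0.3 -0.3 -2.2]
top bar 1665 ((587.6521606445312, 50.94731140136719), (399.7461853027344, 30.86661148071289), 86.53666687011719) [ 0.56041938 -0.14862942  0.22376996] [0.61307949 0.2508666  0.23495337]
side bar 900 ((589.0752563476562, 46.73876953125), (400.3800354003906, 31.485332489013672), 86.50628662109375) [ 0.56181225 -0.15371647  0.22352698] [0.61440526 0.24642822 0.2346346 ]
```

View pics/side7.png

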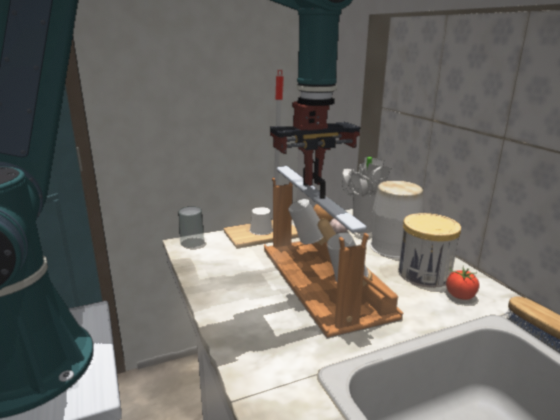

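View pics/top7.png

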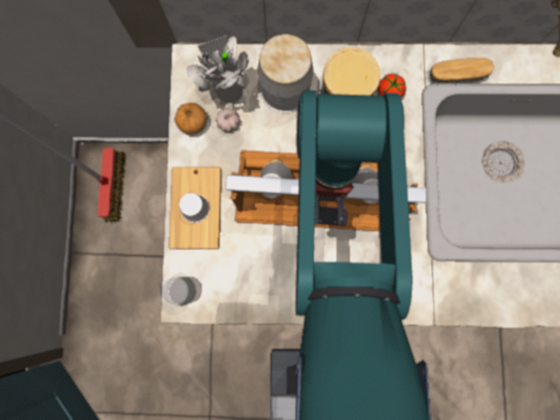

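The bar is level over the cradles. Comparing bar and rack within each camera suggests a +1.7 mm shift in y, so I'll apply that and lower it.

Run:
```python
from h import *
X,Y=.5876,.0522
servo_line([X,Y,.225],rate=.06);st()
print(servo_line([X,Y,.203],rate=.02,contact_N=4));st("down")
for n in("side",):
    c=capture(n);cv2.imwrite(f"pics/{n}8.png",c["image"])
```

```text
t65.0 [0.5872 0.0523 0.2244] gap 0.0111 F [-0.4 -0.2 -1.9]
True
down t65.8 [0.5879 0.0522 0.2099] gap 0.0111 F [ 1.1 -0.7  3.9]
```

View pics/side8.png

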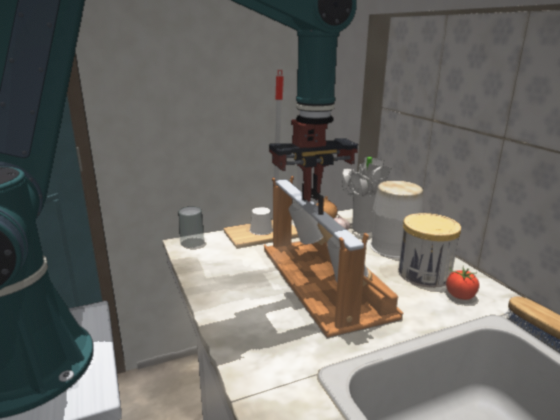

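Contact came at TCP z 0.2099, which is exactly home height. I'll release, withdraw and check.

Run:
```python
from glass import *
move_gripper(.04);st("open")
p=np.array(current_position());servo_line([p[0],p[1],.31],rate=.12)
move_ptp([.42,.2,.33],q_down(RP[2]))
goto_joints([1.038, 0.359, 1.51, -0, 1.272, -0.115])
check("9",[1,3]);st()
for n in("top","side"):
    c=dict(np.load(f"{n}_9.npz"));W=cloud(c)
    hsv=cv2.cvtColor(c["image"],cv2.COLOR_BGR2HSV)
    b=(abs(W[...,2]-.1945)<.006)&(W[...,0]>.5)&(W[...,0]<.66)&(abs(W[...,1]-.05)<.23)&(hsv[...,1]<60)&(hsv[...,2]>120);P=W[b]
    L=inv(RP,P);A=np.c_[L[:,:2],np.ones(len(L))]
    print(n,"bar",cv2.minAreaRect((P[:,:2]*1000).astype(np.float32)),"y ends",L[:,1].min(),L[:,1].max(),"x mean",L[:,0].mean()+.085,"plane",np.linalg.lstsq(A,L[:,2],rcond=None)[0].round(4),np.median(L[:,2]))
    o,u,k,e=frust([pts(c)],np.array([.582,.346,.014]),np.array([0,0,1.]),.062,.035,.0265);print("cup",o.round(4),u.round(3))
```

```text
open t66.5 [0.5864 0.0522 0.2088] gap 0.0401 F [ 0.6 -0.9  0.7]
peg 1 mouth [ 0.6327 -0.0553  0.0699] tilt 22.2 -0.0 foot dist 39.6 mm end rack [[-0.07   -0.104   0.1579]] 833 0.0014
peg 3 mouth [0.6469 0.1516 0.0701] tilt 24.7 3.7 foot dist 38.0 mm end rack [[-0.0718  0.109   0.1563]] 1199 0.0017
[(0.77, [364.0, 177.0]), (0.69, [275.0, 171.0])]
 t70.0 [0.2448 0.5483 0.2232] gap 0.0401 F [ 0.1  0.5 -0. ]
top bar ((591.0567626953125, 51.889495849609375), (400.08154296875, 37.691184997558594), 86.43922424316406) y ends -0.19948515948437198 0.2006085594751876 x mean -0.002029629409290176 plane [-0.0172  0.0008  0.1933] 0.19474378054328098
cup [0.5811 0.3483 0.015 ] [-0.015 -0.007  1.   ]
side bar ((589.5626831054688, 48.560760498046875), (400.8646545410156, 45.71533966064453), 87.08903503417969) y ends -0.2032508394236511 0.19747179455002545 x mean -0.0023583164793676836 plane [0.0479 0.0003 0.1994] 0.19551127452132616
cup [0.5832 0.3465 0.0152] [-0.011 -0.022  1.   ]
```

View pics/side_9.png

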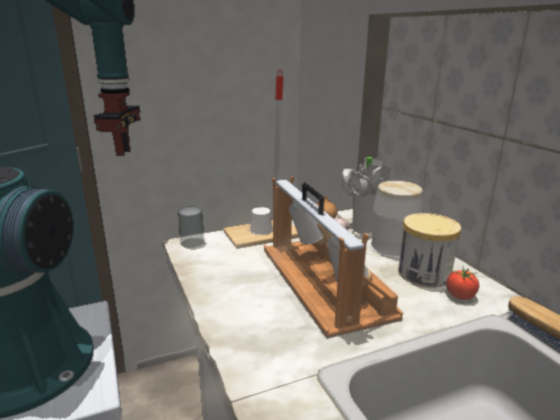

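View pics/top_9.png

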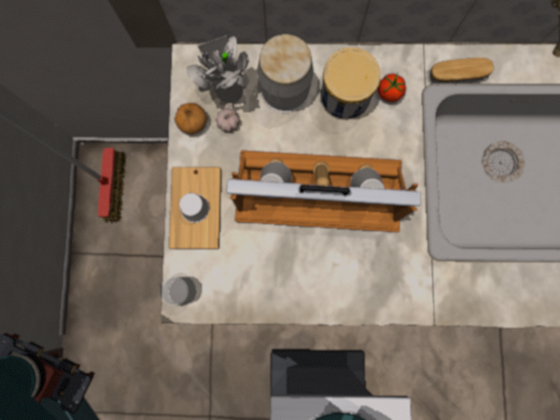

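The bar lies flat across both cradles, columns 228–419 in the top view, with its top at z 0.195 as at the start. The glasses and the cup are unmoved and the arm is clear.

```bash
python3 -c "
from bench import *
close_job();print(current_clock())"
```

```text
the job is handed in; nothing more can be done
the job is handed in; nothing more can be done
```

The changeover is done and the job is handed in, at about 70 s of the 210 s allowed. One dry cup and two tall glasses were present. I lifted the bar off, stood the cup upside down on the board, hung the glasses on the right and left pegs, and laid the bar back. The tumbler was not touched, and the middle peg is empty.

Last checks, from both cameras with the arm clear:
- **Bar:** it lies flat in both cradles with its top at z ≈ 0.195 m, as at the start. It is centred along y to about 1–3 mm and sits about 2 mm off in x. The two cameras disagree by about 3 mm in y, so its centring is known only that well.
- **Glasses:** they are fully on, with mouths 39.6 mm (right) and 38.0 mm (left) from the peg feet. The axes lean about 22° and 25°. An earlier fit of the right glass read 21.4°, just under the 22–30° range. The left glass also leans about 3–4° sideways.
- **Cup:** it stands on the board, level to about 1°.

I saw no sign of a glass being knocked or the grip slackening, and every contact force I read was low (about 6 N at most).

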